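# Dock the well plate by its lock button

### The job

Two docking stages stand on the bench. On the one whose carriage holds the white well plate, press the lock button down with the fingertips and keep it held down while you push that carriage along its rails all the way to the end stop, then let the button spring up so that it locks there. Only press and push: do not touch or lift the plate, and leave the other stage with the tube rack and everything else on the bench as they are.

Things in the scene. Friction and masses are not known exactly. Their poses are not given: they have to be found in the camera images.
- plate_station: Docking stage with the well plate: fixed base 340 (its x) x 150 (its y), 12 thick, two rails with a carriage, and a white bridge across the far end (55 long, centred 135 along +x; underside 110, top 132 above the table). Origin: centre of its underside, on the table. +x runs along the rails towards the end stop, roughly away from the robot; z is up. (Sizes in mm.)
- plate_carriage (a joint): Slide of the carriage with the plate, in m: 0 at the start, 0.128 against the end stop; grows along the stage's +x. Deck 203 x 100, top 42 above the table. Unlocked, it slides with about 2 N. With the button up, a foot under it sits in a comb (a notch every 16) and the carriage moves 2 at most; let up on the way, it catches in a notch. (Sizes in mm.)
- plate_lock (a joint): Travel of that carriage's lock button, in m: 0 up (locked), 0.008 fully down; grows as pressed. The carriage is free from about 0.0055 on. Spring: 2 N to start, 6 N fully down. It springs up by itself when let go over a notch; the end stop position is a notch. (Sizes in mm.)
- plate_button_top (a point): Centre of the top face of the plate carriage's lock button: a grey ribbed rectangular cap, 32 along the slide x 38 across, on the carriage's end nearest the robot, riding with the carriage. Top 62 above the table when up, 54 when down, where it still stands 6 above the black housing (42 x 56) around it. (Sizes in mm.)
- plate_thumb_stop (a point): Middle of the top edge of the upright aluminium tab on the carriage just beyond (+x of) the lock button: 8 thick along the slide, 56 wide, top 82 above the table; its near face is 19 from the button's centre. A fingertip on the button may push against it, and the carriage also follows by friction. (Sizes in mm.)
- plate_nest (a point): Centre of the nest floor on the plate's carriage (carriage deck top, 42 above the table), 100 from the button's centre along +x; lips 6 high round it. Axes as the stage's. (Sizes in mm.)
- well_plate_mid (a point): Centre of the white 24-well plate lying loose in the nest: 127.5 x 85.5 x 20, flat, with 6 x 4 round wells on top. This point lies 10 above its underside, 10 above the nest floor. (Sizes in mm.)
- rack_carriage (a joint): Slide of the other, identical docking stage's carriage, which holds the tube rack; 0 at the start. To be left alone. (Sizes in mm.)
- rack_lock (a joint): Lock button of that other carriage; 0 up. To be left alone. (Sizes in mm.)
- rack_button_top (a point): Centre of the top of the other carriage's lock button (same sizes as the plate's). Not to be pressed. (Sizes in mm.)
- tube_rack_mid (a point): Centre of the grey tube rack on the other carriage: a block 127.5 x 85.5 x 40 with round tube caps standing 9 above it. This point lies 20 above its underside, which is 42 above the table. (Sizes in mm.)
- jar: Bystander: small amber jar, diameter 44, height 75; origin under its centre. Sizes in mm.
- beaker: Bystander: small open glass beaker, diameter 48 at the rim, height 65; origin under its centre. Sizes in mm.
- amber_bottle: Bystander: amber bottle with cap, diameter 86, height 190; origin under its centre. Sizes in mm.
- clear_bottle: Bystander: clear bottle with cap, diameter 86, height 180; origin under its centre. Sizes in mm.
- marker: Bystander: marker pen lying along its x axis, 127 long, 15 thick; origin under its centre. Sizes in mm.
- conical_tube: Bystander: capped tube, diameter 29 (cap 34), height 112, standing in a block-shaped rack 100 x 140 x 45; origin under its centre. Sizes in mm.
- tip_box: Bystander: closed box of pipette tips, 119 x 81 x 64; origin under its centre. Sizes in mm.
There are look-alikes about, which are no part of the job. Of the things shaped like the part that bears well_plate_mid, the white one is meant.

How it is judged:
By the outcome, as a careful person would: the job done as asked, in the order asked, and still so for the second after the job is handed in, with the robot touching nothing.
It also fails if it takes over 34 s, if anything falls off the work surface, if the arm or the gripper's body presses on something with over 40 N, if the wrist force passes 120 N, or if a joint passes its speed limit or range.

### The arm

A 6-joint arm with a two-finger parallel gripper is mounted at the origin on the work surface. World frame = base frame: x ahead of the robot, y to its left, z up, the work surface at z = 0. Lengths are in m, angles in rad, forces in N, time in s.
With the tool pointing down it reaches from about 0.35 to 0.925 m from the base axis. Payload 6.4 kg.
Tool frame: the origin (TCP) lies on the mounting face of the last link; the fingertips stand 199 mm ahead of it and the grasp point (between the pads) lies 180 mm ahead of it; z points along the fingers, x is the direction in which the jaws open and shut, and the axes are right-handed (so a half turn about z gives the same grasp; the last joint's range is limited). The gripper opens to 94 mm and grips with 3 to 60 N. Pads are 16 mm wide; open, the fingers measure 119 mm over their backs; the gripper's body (75 mm by 177 mm) begins 78 mm behind the grasp point.
Start: joints at [-1.501, 0.245, 1.558, -0, 1.339, -0.174], TCP at [0.157, -0.631, 0.405] pointing down, gripper open.
Joint ranges: [-3.13, 3.13], [-1.02, 2.26], [0.13, 2.54], [-0.95, 4.09], [0.21, 2.88], [-2.74, 2.74]. Speed limits (rad/s): [2.57, 2.57, 3.14, 3.14, 3.14, 3.14].

### API

Orientations are given as a rotation vector (axis times angle).
In Python, from station import * gives the robot as it stands. The module is installed in compiled form; this text tells all that it offers.
- The arm moves only by the tool play_rows, never from a script. Its argument "commands" is a list of rows, each a list of 3 entries, a list of its own where there are three numbers: the shift along the tool's x, y, z in mm, then the turn, a rotation vector about the tool's x, y, z in degrees, then the finger opening in mm, from 0 to 94. In form: [[[dx, dy, dz], [wx, wy, wz], grip], ...]. A call has 1 to 20 rows; each row is the pose to reach, as a shift and turn from the pose measured when the call began, along the tool's axes at that moment; what a row does not reach only later rows make up. A row lasts 1/8 s, in which the tool goes at most 62.5 mm and 10.7 degrees, less where a joint would pass 70% of its speed; a pose out of reach is approached as far as the arm can. A call with a gripper value outside its range is refused whole. The fingers move at their own pace and stop on an object; "force" is the grip in N (left out, the last holds). Time passes only in rows, so rows that repeat a pose let the fingers close. It gives the time, the measured TCP pose, the force and the opening at its end, in the units of the state.
- state(): the state, without advancing time (a new reading comes with each control period).
- capture(name): name is "scene" or "top" or "wrist"; returns a dict with "pixels" (420x560x3 uint8, red, green, blue), "intrinsics" (3x3 intrinsics, pixels), "origin" and "rotation" of the camera in the world. Camera axes: x right, y up, looking along -z (the intrinsics and any distortion apply to the point x, -y, -z); pixel columns grow to the right and rows downward; lengths in m; the calibration is good to about 2 mm. The wrist camera is an equidistant fisheye: a pixel r from the principal point sees the ray r / f radians off the axis. A picture is of the moment at which its call begins. There is no depth.
- finish_job(): hands the job in, once; it reports no verdict.
The state is a dict: "t": time; "q": joint angles; "joint_vel": joint speeds; "tau": joint torques, N m; "position": TCP position; "orientation": TCP orientation; "ft_force": force on the tool from outside, world axes, zero at the start; "torque": the same for the moment, N m; "opening": finger opening in m.
Only numpy, scipy, OpenCV 4.12 (cv2) and the standard library are available. Lean on these libraries where they do the work, as an engineer would, in place of code of your own. Each camera call takes 0.05 s, during which the arm holds its last target. There are 200 camera calls.

## Working session

There is one attempt and no reset: what is moved stays moved. The work goes in short steps, Python scripts to look and compute and a tool call to move; the robot and the scene stay as the last step left them, time stands still between calls to the robot, and variables do not carry over. Pictures are saved under pics/ and viewed, about 8 in all and at most 12, crops included, and the job is handed in when it is done.

Besides the shell and the picture viewer there is one more tool, called after "Call:" as a command line: name --argument value ..., lists and objects as JSON in quotes. play_rows: Moves the arm, as the interface text tells. Its arguments: {"type":"object","properties":{"commands":{"type":"array","items":{"type":"array"}},"force":{"type":"number"}},"required":["commands"]}

```bash
mkdir -p pics; cat > h.py <<'E'
from station import *
import numpy as np, cv2
from scipy.spatial.transform import Rotation as R
def ray(c,u,v):
    K=np.array(c["intrinsics"]); d=np.array([(u-K[0,2])/K[0,0],-(v-K[1,2])/K[1,1],-1.])
    return np.array(c["origin"]),np.array(c["rotation"])@d
def onz(c,u,v,z):
    o,d=ray(c,u,v); return o+d*(z-o[2])/d[2]
def proj(c,p):
    K=np.array(c["intrinsics"]); q=np.array(c["rotation"]).T@(np.array(p)-np.array(c["origin"]))
    return K[0,2]+K[0,0]*q[0]/-q[2], K[1,2]+K[1,1]*-q[1]/-q[2]
def save(im,n): cv2.imwrite("pics/"+n,cv2.cvtColor(im,cv2.COLOR_RGB2BGR))
E
python3 - <<'E'
from h import *
a=capture("scene");b=capture("top")
save(a["pixels"],"s1.png");save(b["pixels"],"t1.png")
for c in(a,b):print(c["intrinsics"],c["origin"],c["rotation"],[k for k in c])
print(state())
E
```

```text
[[424.32377401   0.         280.79755073]
 [  0.         424.32377401 205.48874229]
 [  0.           0.           1.        ]] [0.95231346 0.5031054  0.89967762] [0.31004237 0.79320511 2.33426665] ['pixels', 'intrinsics', 'origin', 'rotation']
[[461.22690826   0.         274.45183254]
 [  0.         461.22690826 206.73274816]
 [  0.           0.           1.        ]] [0.24612718 0.00260013 1.54450437] [ 0.1554055  -0.14447813 -1.58699776] ['pixels', 'intrinsics', 'origin', 'rotation']
{'t': 0.1, 'q': array([-1.50114702e+00,  2.45663985e-01,  1.55884556e+00,  9.09055406e-06,
        1.33869992e+00, -1.74086518e-01]), 'joint_vel': array([ 0.00086732, -0.00151931, -0.00201636, -0.00051067,  0.0007157 ,
       -0.00102859]), 'tau': array([-2.66062960e-05, -4.16915417e+01, -3.15526056e+01,  6.86408160e-02,
        3.09829332e-02, -5.51198912e-05]), 'position': array([ 0.15686512, -0.63058177,  0.40373165]), 'orientation': array([-2.47406497e+00,  1.93417162e+00,  1.68867930e-03]), 'ft_force': array([ 0.52949796, -0.8427162 , -0.69730457]), 'torque': array([-0.00379551, -0.01993496,  0.0141467 ]), 'opening': 0.09395574852738577}
```

View pics/s1.png

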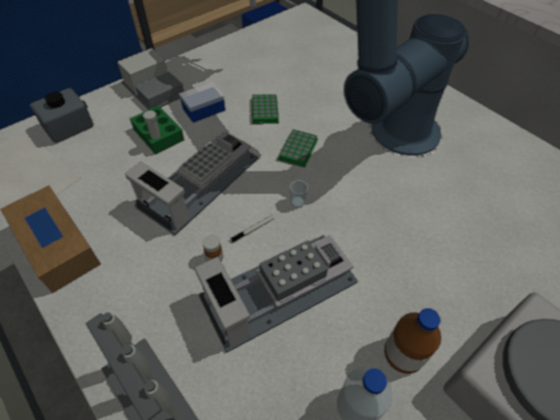

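View pics/t1.png

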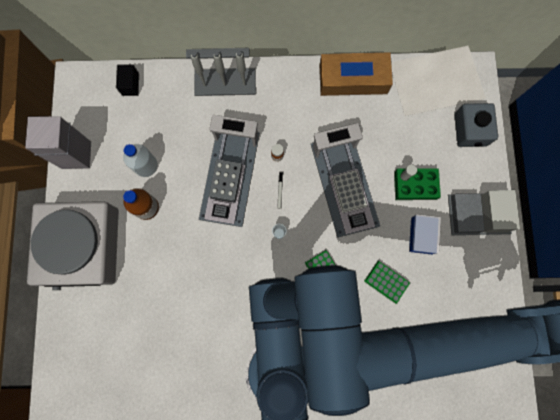

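The scene view shows the plate stage at (200,170) and the rack stage, with its round caps, at (280,285). In the top view the plate stage is at (345,180) with its button near (359,218). The rack stage's button is near (220,210), and the green look-alike plates lie at (320,262) and (388,281). I choose the stage at (345,180) and will check it in a close crop.

```bash
sed -i 's/np.array(c\["rotation"\])/R.from_rotvec(c["rotation"]).as_matrix()/' h.py
python3 - <<'E'
from h import *
b=capture("top");a=capture("scene")
t=cv2.resize(b["pixels"][115:245,305:390],None,fx=4.5,fy=4.5,interpolation=cv2.INTER_CUBIC)
s=cv2.resize(a["pixels"][125:235,120:270],None,fx=2.7,fy=4.5*1.0,interpolation=cv2.INTER_CUBIC) if 0 else cv2.resize(a["pixels"][125:235,120:270],None,fx=2.7,fy=2.7,interpolation=cv2.INTER_CUBIC)
im=np.zeros((600,800,3),np.uint8); im[:t.shape[0],:t.shape[1]]=t; im[:s.shape[0],390:390+s.shape[1]]=s
save(im,"c1.png")
print(onz(b,359,218,.062),onz(b,338,136,.132), onz(a,232,143,.062))
E
```

```text
[ 0.48850234 -0.26424459  0.062     ] [ 0.7450682  -0.19909932  0.132     ] [ 0.484914   -0.24401384  0.062     ]
```

View pics/c1.png

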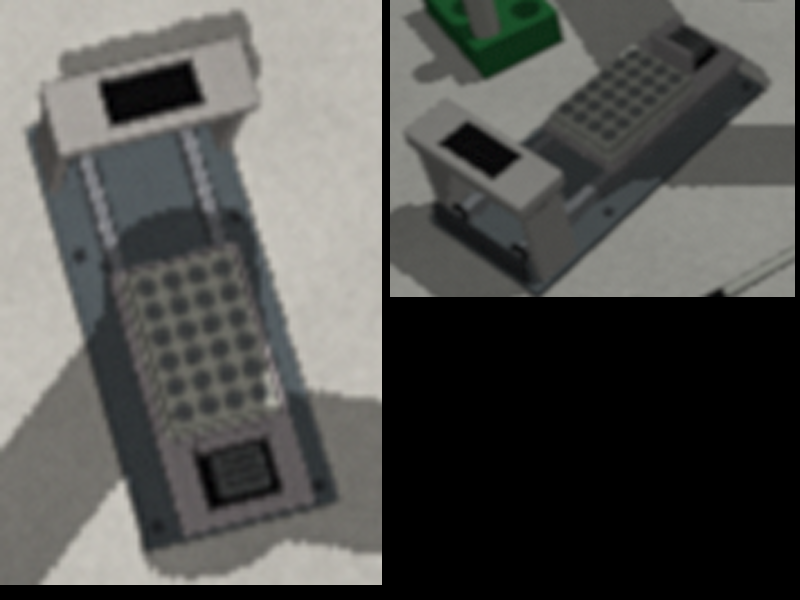

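```bash
python3 - <<'E'
from h import *
b=capture("top");a=capture("scene")
T=lambda x,y,z:onz(b,305+(x-2)/4.5,115+(y-2)/4.5,z)
S=lambda x,y,z:onz(a,120+(x-391)/2.7,125+(y-1)/2.7,z)
bt=T(240,470,.062); br=np.mean([T(*p,.132) for p in[(40,82),(245,38),(258,100),(55,155)]],0)
nl,nr=T(148,548,.012),T(336,500,.012); nm=(nl+nr)/2
pl=np.mean([T(*p,.062) for p in[(112,268),(236,240),(288,400),(165,438)]],0)
ax=(br-nm)[:2]; L=np.linalg.norm(ax); ax/=L
print("button",bt,"bridge",br,"near",nm,"W",np.linalg.norm(nl-nr),"L",L,"axis",ax,np.degrees(np.arctan2(ax[1],ax[0])))
yv=np.array([-ax[1],ax[0]])
O=br[:2]-.135*ax
for n,p in(("bt",bt),("plate",pl),("near",nm)):print(n,(p[:2]-O)@ax,(p[:2]-O)@yv)
print("plate-button",np.linalg.norm((pl-bt)[:2]))
sb=np.mean([S(*p,.132) for p in[(403,132),(448,98),(564,178),(517,215)]],0);print("scene bridge",sb)
print("scene button",S(688,50,.062))
ax_t=[ -2.47406497e+00,1.93417162e+00,1.6886e-3]
print(R.from_rotvec(state()["orientation"]).as_matrix())
E
```

```text
button [ 0.48528954 -0.26045653  0.062     ] bridge [ 0.74725747 -0.19861044  0.132     ] near [ 0.45272844 -0.26871194  0.012     ] W 0.1452176080264577 L 0.30275661378948115 axis [0.97282442 0.23154407] 13.387994599686776
bt -0.1341688950123877 0.00049173601206743
plate -0.03138783440019394 0.0003675513291168629
near -0.16775661378948112 -1.3877787807814457e-17
plate-button 0.10278113563491567
scene bridge [ 0.74624687 -0.19259202  0.132     ]
scene button [ 0.48961622 -0.24708744  0.062     ]
[[ 2.41416488e-01 -9.70421595e-01 -8.94017787e-05]
 [-9.70421392e-01 -2.41416496e-01  6.29991271e-04]
 [-6.32940198e-04 -6.53328815e-05 -9.99999798e-01]]
```

The crop confirms the white plate on the chosen stage, with its button at crop (240,470). The sizes agree: width 145, length 303, and button to plate 103 against 100. I'll move above the button with the fingers closed and the jaw axis across the slide.

Call:
play_rows --commands '[[[-10, -15, 0], [0, 0, 0], 0], [[-30, -45, 0], [0, 0, 0], 0], [[-53, -79, 0], [0, 0, 0], 0], [[-77, -114, 5], [0, 0, 0], 0], [[-101, -150, 10], [0, 0, 0.6], 0], [[-125, -186, 15], [0, 0, 0.6], 0], [[-149, -221, 20], [0, 0, 0.6], 0], [[-173, -257, 25], [0, 0, 0.6], 0], [[-197, -293, 30], [0, 0, 0.6], 0], [[-221, -328, 35], [0, 0, 0.6], 0], [[-243, -361, 40], [0, 0, 0.6], 0], [[-262, -389, 50], [0, 0, 0.6], 0], [[-274, -407, 65], [0, 0, 0.6], 0], [[-280, -416, 80], [0, 0, 0.6], 0], [[-280, -416, 90], [0, 0, 0.6], 0], [[-280, -416, 95], [0, 0, 0.6], 0], [[-280, -416, 95], [0, 0, 0.6], 0]]' --force 20

```text
t: 2.42
position: [0.4926, -0.2591, 0.3093]
orientation: [-2.464, 1.949, 0.001]
ft_force: [-0.2, 0.3, 0.1]
opening: 0.0006
```

```bash
python3 - <<'E'
from h import *
s=state();print(s["position"],s["t"],s["opening"],s["ft_force"]);M=R.from_rotvec(s["orientation"]).as_matrix();print(M)
w=capture("wrist");a=capture("scene");save(w["pixels"],"w1.png")
print(w["intrinsics"],w["origin"],w["rotation"])
E
```

```text
[ 0.49261618 -0.25905576  0.30930231] 2.425 0.0006189957064259542 [-0.20847118  0.30816438  0.09556201]
[[ 2.30170695e-01 -9.73150179e-01 -4.25548847e-04]
 [-9.73149821e-01 -2.30170987e-01  8.62202509e-04]
 [-9.37001523e-04  2.15669034e-04 -9.99999538e-01]]
[[325.1922621    0.         273.18018431]
 [  0.         325.1922621  207.02336535]
 [  0.           0.           1.        ]] [ 0.57070008 -0.24042634  0.29057024] [-0.23545777  0.186396   -1.33041797]
```

View pics/w1.png

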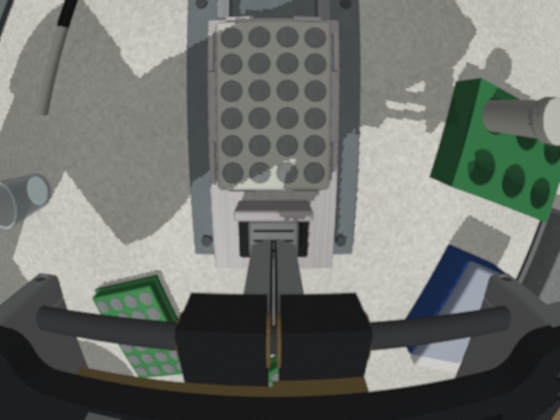

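The wrist view shows the white plate, the tab at (274,207), the button cap at about (274,232), and the closed tips over its near part at (274,241). I'll measure from this view.

```bash
python3 - <<'E'
from h import *
w=capture("wrist");K=np.array(w["intrinsics"]);Rw=R.from_rotvec(w["rotation"]).as_matrix();o=np.array(w["origin"])
def F(u,v,z):
    x,y=u-K[0,2],v-K[1,2];r=np.hypot(x,y);th=r/K[0,0]
    d=Rw@np.array([np.sin(th)*x/r,-np.sin(th)*y/r,-np.cos(th)]);return o+d*(z-o[2])/d[2]
s=state();M=R.from_rotvec(s["orientation"]).as_matrix();tip=s["position"]+.199*M[:,2];print("tip",tip)
ax=np.array([.9728,.2315,0]);yv=np.array([-.2315,.9728,0])
for n,u,v,z in[("tabL far",237,201,.082),("tabR far",311,201,.082),("tab near L",235,209,.082),("tab nearR",313,209,.082),("btn far L",250,222,.062),("btn far R",298,222,.062),("plate nearL",216,189,.062),("plate nearR",331,189,.062),("plate farL",220,25,.062),("plate farR",327,25,.062)]:
    p=F(u,v,z)-tip;print(n,1000*p@ax,1000*p@yv)
g=cv2.resize(w["pixels"][190:260,220:330],None,fx=7,fy=7,interpolation=cv2.INTER_CUBIC);save(g,"w2.png")
E
```

```text
tip [ 0.4930832  -0.25909211  0.11112155]
tabL far 24.675626728539285 24.169598121098197
tabR far 24.54988762818516 -25.31801299104737
tab near L 19.108126223699188 25.708801647332717
tab nearR 18.970866629170295 -26.841794208768352
btn far L 3.1721751377760503 17.273884266230965
btn far R 3.0745831836853372 -18.48249244394252
plate nearL 28.512593665948035 41.68657397444057
plate nearR 28.303218663666698 -42.275271272314896
plate farL 147.7962878977638 37.040335136981525
plate farR 147.67592081096615 -38.15430790928079
```

View pics/w2.png

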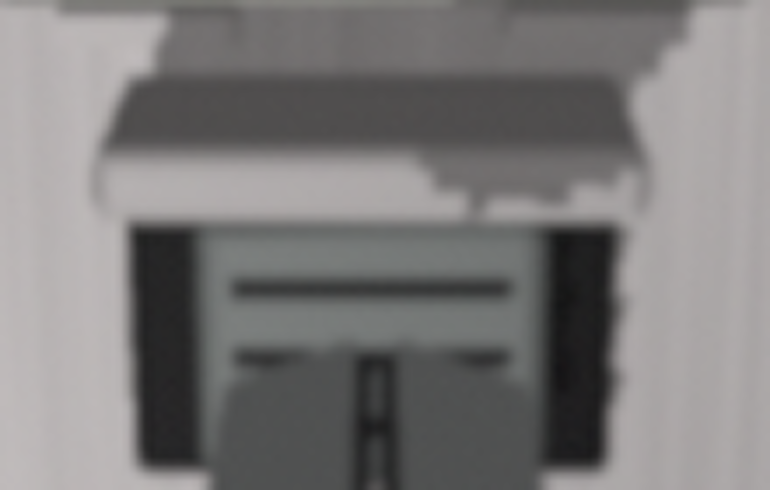

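The light strip at crop rows 150–220 is the tab's top, which puts its near face about 10.5 mm ahead of the tip centre. So the tips stand 8 mm past the button's centre and are centred sideways to within 1 mm. Next, press.

Call:
play_rows --commands '[[[0, 0, 12], [0, 0, 0], 0], [[0, 0, 26], [0, 0, 0], 0], [[0, 0, 38], [0, 0, 0], 0], [[0, 0, 46], [0, 0, 0], 0], [[0, 0, 50], [0, 0, 0], 0], [[0, 0, 53], [0, 0, 0], 0], [[0, 0, 55], [0, 0, 0], 0], [[0, 0, 56], [0, 0, 0], 0], [[0, 0, 56], [0, 0, 0], 0]]'

```text
t: 3.7
position: [0.493, -0.2589, 0.2543]
orientation: [-2.463, 1.948, -0.0]
ft_force: [-1.9, 2.9, 5.9]
opening: 0.0001
```

Call:
play_rows --commands '[[[0, 0, 1], [0, 0, 0], 0], [[0, 0, 1.5], [0, 0, 0], 0], [[0, -2, 1.5], [0, 0, 0], 0], [[0, -5, 1.5], [0, 0, 0], 0], [[0, -9, 1.5], [0, 0, 0], 0], [[0, -14, 1.5], [0, 0, 0], 0], [[0, -20, 1.5], [0, 0, 0], 0], [[0, -26, 1.5], [0, 0, 0], 0], [[0, -30, 1.5], [0, 0, 0], 0], [[0, -30, 1.5], [0, 0, 0], 0]]'

```text
t: 4.95
position: [0.5228, -0.2518, 0.2535]
orientation: [-2.463, 1.947, -0.002]
ft_force: [-1.2, 2.5, 5.5]
opening: 0.0005
```

```bash
python3 - <<'E'
from h import *
s=state();print(s["position"]+.199*R.from_rotvec(s["orientation"]).as_matrix()[:,2],s["ft_force"])
w=capture("wrist");b=capture("top")
im=np.zeros((420,800,3),np.uint8);im[:,:560]=w["pixels"];t=cv2.resize(b["pixels"][115:245,310:390],(240,390));im[:390,560:]=t;save(im,"p1.png")
E
```

```text
[ 0.52318671 -0.25160499  0.05453394] [-1.21971977  2.54979434  5.52058764]
```

View pics/p1.png

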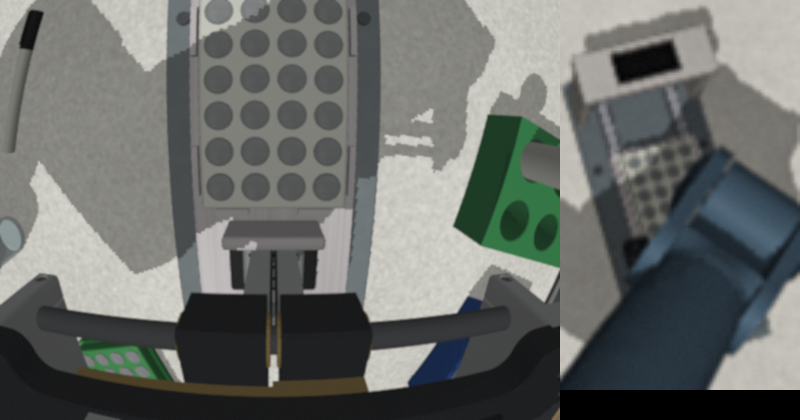

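The picture shows the carriage following, with the fingers against the tab at (274,245) and the plate seated. I'll keep pushing.

Call:
play_rows --commands '[[[0, -2, 0.7], [0, 0, 0], 0], [[0, -6, 0.7], [0, 0, 0], 0], [[0, -12, 0.7], [0, 0, 0], 0], [[0, -19, 0.7], [0, 0, 0], 0], [[0, -26, 0.7], [0, 0, 0], 0], [[0, -33, 0.7], [0, 0, 0], 0], [[0, -40, 0.7], [0, 0, 0], 0], [[0, -47, 0.7], [0, 0, 0], 0], [[0, -54, 0.7], [0, 0, 0], 0], [[0, -61, 0.7], [0, 0, 0], 0], [[0, -68, 0.7], [0, 0, 0], 0], [[0, -75, 0.7], [0, 0, 0], 0], [[0, -81, 0.7], [0, 0, 0], 0], [[0, -85, 0.7], [0, 0, 0], 0], [[0, -88, 0.7], [0, 0, 0], 0], [[0, -88, 0.7], [0, 0, 0], 0]]'

```text
t: 7.05
position: [0.6089, -0.2312, 0.2539]
orientation: [-2.462, 1.947, -0.004]
ft_force: [-1.1, 3.4, 5.4]
opening: 0.0004
```

Call:
play_rows --commands '[[[0, -2, 1], [0, 0, 0], 0], [[0, -4, 1], [0, 0, 0], 0], [[0, -6, 1], [0, 0, 0], 0], [[0, -8, 1], [0, 0, 0], 0], [[0, -10, 1], [0, 0, 0], 0], [[0, -10, 1], [0, 0, 0], 0]]'

```text
t: 7.8
position: [0.6169, -0.2298, 0.2536]
orientation: [2.462, -1.945, -0.008]
ft_force: [-17.8, -0.5, 14.4]
opening: 0.0003
```

```bash
python3 - <<'E'
from h import *
s=state();M=R.from_rotvec(s["orientation"]).as_matrix();tip=s["position"]+.199*M[:,2]
ax=np.array([.9728,.2315,0]);yv=np.array([-.2315,.9728,0])
d=tip-np.array([.4931,-.2591,.111]);print(tip,d@ax,d@yv,s["ft_force"]@ax,s["ft_force"]@yv,s["ft_force"],s["torque"])
a=capture("scene");w=capture("wrist")
im=np.zeros((420,800,3),np.uint8);im[:,:560]=w["pixels"];im[:240,560:]=cv2.resize(a["pixels"][110:230,125:245],(240,240));save(im,"p2.png")
E
```

```text
[ 0.6156644  -0.22970337  0.05459754] 0.12603597113667658 0.00022338666135301305 -17.419852538960523 3.6438638376033325 [-17.7907952   -0.48797826  14.44504719] [-0.13153663  3.22186309 -0.02766209]
```

View pics/p2.png

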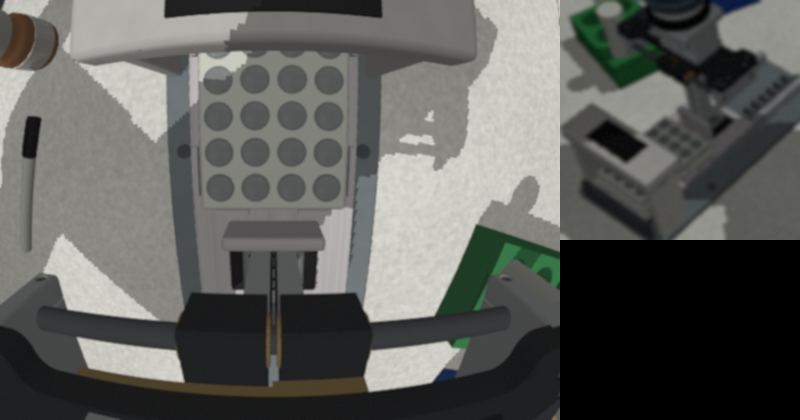

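The picture shows the plate partly under the bridge, the tab at (274,245) and the fingers still on the button. The resisting force has risen to 17 N. I'll push a little more to tell whether this is the end stop.

Call:
play_rows --commands '[[[0, -1.5, 0.3], [0, 0, 0], 0], [[0, -3, 0.3], [0, 0, 0], 0], [[0, -3, 0.3], [0, 0, 0], 0], [[0, -3, 0.3], [0, 0, 0], 0]]'

```text
t: 8.4
position: [0.6183, -0.2298, 0.2537]
orientation: [2.459, -1.941, -0.017]
ft_force: [-14.8, 0.2, 11.3]
opening: 0.0007
```

```bash
python3 - <<'E'
from h import *
s=state();M=R.from_rotvec(s["orientation"]).as_matrix();tip=s["position"]+.199*M[:,2]
ax=np.array([.9728,.2315,0]);yv=np.array([-.2315,.9728,0])
d=tip-np.array([.4931,-.2591,.111]);print(tip,d@ax,d@yv,s["ft_force"]@ax,s["ft_force"]@yv,s["ft_force"])
w=capture("wrist");K=np.array(w["intrinsics"]);Rw=R.from_rotvec(w["rotation"]).as_matrix();o=np.array(w["origin"])
def F(u,v,z):
    x,y=u-K[0,2],v-K[1,2];r=np.hypot(x,y);th=r/K[0,0]
    q=Rw@np.array([np.sin(th)*x/r,-np.sin(th)*y/r,-np.cos(th)]);return o+q*(z-o[2])/q[2]
g=w["pixels"].mean(2)[195:262,262:286].mean(1);print(dict(zip(range(195,262),g.astype(int))))
B=np.array([.48529,-.26046,0])
for v in(236,249):p=F(274,v,.082)-B;print(v,p@ax)
E
```

```text
[ 0.6155399  -0.22971041  0.05470045] 0.12591321921379525 0.0002453527024721333 -14.384625449651443 3.6748907053396818 [-14.84510897   0.24490952  11.28558053]
{195: np.int64(104), 196: np.int64(107), 197: np.int64(109), 198: np.int64(113), 199: np.int64(118), 200: np.int64(122), 201: np.int64(124), 202: np.int64(125), 203: np.int64(125), 204: np.int64(125), 205: np.int64(125), 206: np.int64(123), 207: np.int64(117), 208: np.int64(111), 209: np.int64(111), 210: np.int64(115), 211: np.int64(116), 212: np.int64(117), 213: np.int64(117), 214: np.int64(116), 215: np.int64(116), 216: np.int64(116), 217: np.int64(116), 218: np.int64(116), 219: np.int64(112), 220: np.int64(100), 221: np.int64(86), 222: np.int64(81), 223: np.int64(81), 224: np.int64(82), 225: np.int64(82), 226: np.int64(83), 227: np.int64(83), 228: np.int64(83), 229: np.int64(82), 230: np.int64(82), 231: np.int64(83), 232: np.int64(82), 233: np.int64(82), 234: np.int64(82), 235: np.int64(83), 236: np.int64(84), 237: np.int64(88), 238: np.int64(97), 239: np.int64(106), 240: np.int64(111), 241: np.int64(114), 242: np.int64(115), 243: np.int64(115), 244: np.int64(114), 245: np.int64(113), 246: np.int64(112), 247: np.int64(110), 248: np.int64(109), 249: np.int64(106), 250: np.int64(97), 251: np.int64(85), 252: np.int64(75), 253: np.int64(71), 254: np.int64(70), 255: np.int64(69), 256: np.int64(70), 257: np.int64(71), 258: np.int64(71), 259: np.int64(71), 260: np.int64(71), 261: np.int64(70)}
236 0.15570742076954888
249 0.14854424054003462
```

The tips stopped dead at about 126 mm under extra push. The tab's near face measures 147.6 mm from the original button centre, so the slide is 147.6 − 19 ≈ 128.6 mm, which is the end stop. Now I'll release straight up with a light push kept on.

Call:
play_rows --commands '[[[0, -1, 0], [0, 0, 0], 0], [[0, -1, -4], [0, 0, 0], 0], [[0, -1, -9], [0, 0, 0], 0], [[0, -0.5, -13], [0, 0, 0], 0], [[0, 2, -17], [0, 0, 0], 0], [[0, 4, -24], [0, 0, 0], 0], [[0, 4, -36], [0, 0, 0], 0], [[0, 4, -50], [0, 0, 0], 0], [[0, 4, -66], [0, 0, 0], 0], [[0, 4, -80], [0, 0, 0], 0], [[0, 4, -85], [0, 0, 0], 0], [[0, 4, -85], [0, 0, 0], 0]]'

```text
t: 9.95
position: [0.6156, -0.2307, 0.3391]
orientation: [2.459, -1.942, -0.016]
ft_force: [0.3, -0.3, 0.2]
opening: 0.0001
```

```bash
python3 - <<'E'
from h import *
s=state();print(s["t"],s["position"],s["ft_force"])
w=capture("wrist");a=capture("scene")
im=np.zeros((420,800,3),np.uint8);im[:,:560]=w["pixels"];im[:240,560:]=cv2.resize(a["pixels"][110:230,125:245],(240,240));save(im,"p3.png")
K=np.array(w["intrinsics"]);Rw=R.from_rotvec(w["rotation"]).as_matrix();o=np.array(w["origin"])
def F(u,v,z):
    x,y=u-K[0,2],v-K[1,2];r=np.hypot(x,y);th=r/K[0,0]
    q=Rw@np.array([np.sin(th)*x/r,-np.sin(th)*y/r,-np.cos(th)]);return o+q*(z-o[2])/q[2]
B=np.array([.48529,-.26046,0]);ax=np.array([.9728,.2315,0])
g=w["pixels"].mean(2)[185:240,262:286].mean(1)
for i in range(0,55):print(185+i,int(g[i]),round(1000*(F(274,185+i,.082)-B)@ax,1),end=" | ")
E
```

```text
9.95 [ 0.61560507 -0.23071112  0.33909668] [ 0.34205758 -0.27580914  0.21630863]
185 93 159.7 | 186 81 159.0 | 187 77 158.2 | 188 77 157.4 | 189 78 156.6 | 190 78 155.9 | 191 78 155.1 | 192 81 154.3 | 193 89 153.5 | 194 100 152.8 | 195 107 152.0 | 196 109 151.2 | 197 109 150.4 | 198 108 149.6 | 199 106 148.9 | 200 103 148.1 | 201 98 147.3 | 202 86 146.5 | 203 75 145.7 | 204 72 144.9 | 205 73 144.1 | 206 75 143.3 | 207 78 142.5 | 208 81 141.8 | 209 83 141.0 | 210 80 140.2 | 211 66 139.4 | 212 48 138.6 | 213 57 137.7 | 214 80 136.9 | 215 94 136.1 | 216 98 135.3 | 217 99 134.5 | 218 101 133.7 | 219 97 132.9 | 220 79 132.1 | 221 57 131.3 | 222 67 130.4 | 223 95 129.6 | 224 112 128.8 | 225 118 128.0 | 226 119 127.1 | 227 119 126.3 | 228 113 125.5 | 229 91 124.7 | 230 64 123.8 | 231 72 123.0 | 232 100 122.2 | 233 115 121.3 | 234 120 120.5 | 235 119 119.6 | 236 117 118.8 | 237 124 117.9 | 238 139 117.1 | 239 141 116.2 |
```

View pics/p3.png

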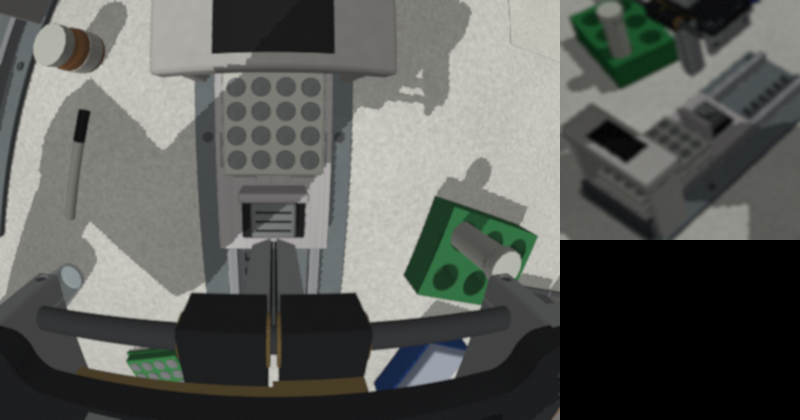

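The tab's near face now measures about 147 mm, so the slide is about 128 mm. The plate is seated and the tool is clear. I'll check that the button is up from its apparent width.

```bash
python3 - <<'E'
from h import *
w=capture("wrist");K=np.array(w["intrinsics"]);Rw=R.from_rotvec(w["rotation"]).as_matrix();o=np.array(w["origin"])
def F(u,v,z):
    x,y=u-K[0,2],v-K[1,2];r=np.hypot(x,y);th=r/K[0,0]
    q=Rw@np.array([np.sin(th)*x/r,-np.sin(th)*y/r,-np.cos(th)]);return o+q*(z-o[2])/q[2]
g=w["pixels"].mean(2)
for v in(207,216,226,234):
    r=g[v-1:v+2,235:312].mean(0);d=np.diff(r)
    def sub(i):  # centroid of gradient
        k=np.arange(i-2,i+3);return 235.5+(k*d[k]).sum()/d[k].sum()
    up=5+np.argmax(d[5:22]);dn=56+np.argmin(d[56:70]);L,Rr=sub(up),sub(dn)
    print(v,L,Rr,[round(1e3*np.linalg.norm(F(L,v,z)-F(Rr,v,z)),2) for z in(.054,.058,.062)])
# near edge of button & housing, column mean
c=g[225:260,[252,253,254,292,293,294]].mean(1);print(list(zip(range(225,260),c.astype(int))))
ax=np.array([.9728,.2315,0]);B=np.array([.48529,-.26046,0])
for v in range(232,244,1):print(v,[round(1e3*(F(254,v,z)-B)@ax,1) for z in(.048,.054,.062)])
E
```

```text
207 250.7642369020501 296.0203619909502 [np.float64(38.46), np.float64(37.87), np.float64(37.29)]
216 250.7767441860465 295.9048706240487 [np.float64(38.68), np.float64(38.09), np.float64(37.51)]
226 250.76378896882494 295.39544235924933 [np.float64(38.65), np.float64(38.06), np.float64(37.48)]
234 251.85545023696682 295.23584905660374 [np.float64(37.89), np.float64(37.32), np.float64(36.75)]
[(225, np.int64(87)), (226, np.int64(87)), (227, np.int64(87)), (228, np.int64(86)), (229, np.int64(85)), (230, np.int64(85)), (231, np.int64(88)), (232, np.int64(91)), (233, np.int64(96)), (234, np.int64(100)), (235, np.int64(101)), (236, np.int64(106)), (237, np.int64(126)), (238, np.int64(153)), (239, np.int64(168)), (240, np.int64(172)), (241, np.int64(171)), (242, np.int64(168)), (243, np.int64(154)), (244, np.int64(128)), (245, np.int64(103)), (246, np.int64(91)), (247, np.int64(86)), (248, np.int64(82)), (249, np.int64(80)), (250, np.int64(79)), (251, np.int64(79)), (252, np.int64(79)), (253, np.int64(79)), (254, np.int64(79)), (255, np.int64(79)), (256, np.int64(79)), (257, np.int64(79)), (258, np.int64(79)), (259, np.int64(79))]
232 [np.float64(108.8), np.float64(111.2), np.float64(114.3)]
233 [np.float64(107.9), np.float64(110.2), np.float64(113.4)]
234 [np.float64(106.9), np.float64(109.3), np.float64(112.4)]
235 [np.float64(106.0), np.float64(108.4), np.float64(111.5)]
236 [np.float64(105.0), np.float64(107.4), np.float64(110.6)]
237 [np.float64(104.0), np.float64(106.5), np.float64(109.7)]
238 [np.float64(103.1), np.float64(105.5), np.float64(108.8)]
239 [np.float64(102.1), np.float64(104.6), np.float64(107.9)]
240 [np.float64(101.1), np.float64(103.6), np.float64(106.9)]
241 [np.float64(100.1), np.float64(102.7), np.float64(106.0)]
242 [np.float64(99.2), np.float64(101.7), np.float64(105.1)]
243 [np.float64(98.2), np.float64(100.7), np.float64(104.2)]
```

Width alone is inconclusive. A stronger test is the parallax of the first rib relative to the tab edge, compared with the first wrist picture, where the button was certainly up.

```bash
python3 - <<'E'
from h import *
def run(px,o,rv,r0):
    K=np.array([[325.19226,0,273.18018],[0,325.19226,207.02337]]);Rw=R.from_rotvec(rv).as_matrix();o=np.array(o)
    def F(v,z,u=274):
        x,y=u-K[0,2],v-K[1,2];r=np.hypot(x,y);th=r/K[0,0]
        q=Rw@np.array([np.sin(th)*x/r,-np.sin(th)*y/r,-np.cos(th)]);return (o+q*(z-o[2])/q[2])@np.array([.9728,.2315,0])*1e3
    g=px.mean(2)[:,258:290].mean(1);a,b=r0
    d=np.diff(g[a-5:a+6]);i=np.argmin(d);k=np.arange(max(i-2,0),i+3);e=a-5+.5+(k*d[k]).sum()/d[k].sum()
    s=g[b-4:b+5];i=np.argmin(s);k=np.arange(i-2,i+3);wt=s[k].max()-s[k];rb=b-4+(k*wt).sum()/wt.sum()
    print("edge",e,"rib",rb,{z:round(F(e,.082)-F(rb,z),2) for z in(.054,.058,.062)})
p=cv2.cvtColor(cv2.imread("pics/w1.png"),cv2.COLOR_BGR2RGB)
# exact w1 camera pose printed then
o1,r1=[.57070008,-.24042634,.29057024],None
w=capture("wrist");print(w["origin"],w["rotation"])
run(w["pixels"],w["origin"],w["rotation"],(202,212))
run(p,o1,[-2.35457770e-01*1,.186396,-1.33041797],(221,231))
E
```

```text
[ 0.69312432 -0.21180934  0.31798856] [-0.24522951  0.19865615 -1.32702468]
edge 201.3951768488746 rib 211.7285057728954 {0.054: np.float64(17.06), 0.058: np.float64(15.79), 0.062: np.float64(14.52)}
edge 220.15371762740185 rib 230.51016421905518 {0.054: np.float64(17.69), 0.058: np.float64(16.23), 0.062: np.float64(14.76)}
```

The rib offset is 14.5 mm now against 14.8 mm when the button was known to be up, so its top is at about 61–62 mm: up and locked. Handing in.

```bash
python3 -c "
from station import *
print(finish_job())"
```

```text
the job is handed in; nothing more can be done
None
```

The well-plate carriage is at its end stop with the lock button sprung up, and I handed the job in at about 10 s of the 34 s allowed.

I pressed the button with the closed fingertips and held it down while pushing the carriage along its rails. The tips then stopped dead under about 15–17 N. I released straight up with a light push kept on and backed clear.

**Last checks:**
- **Slide:** about 128 mm, measured from the tab in the wrist view (128.6 mm before release, about 127.8 mm after).
- **Button:** up, with its top at about 61–62 mm, from the rib-to-tab offset (14.5 mm now, 14.8 mm at the start). The button's apparent width was inconclusive: it fitted a height of 58 mm slightly better than 62 mm.
- **Plate and other items:** the plate looks seated in its nest. I never moved towards the rack stage or the other items and saw nothing disturbed near the path, but took no final overview of the rack stage.
- **Contact:** wrist force is about 0 and the tool is roughly 80 mm clear of the button.

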